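Shut and lock the bearing kit case

ROBOT

A 6-joint arm with a two-finger parallel gripper is mounted at the origin on a cart in front of the work surface, level with it; the furniture and walls round the work are solid. World frame = base frame: x ahead of the robot, y to its left, z up, the work surface at z = 0. Lengths are in m, angles in degrees, forces in N, time in s.
With the tool pointing down it reaches from about 0.3 to 0.875 m from the base axis. Payload 6.4 kg.
Tool frame: the origin (TCP) lies midway between the tips of the shut fingers; the grasp point (between the pads) lies 19 mm behind it (grip_depth is the distance from the TCP to the grasp point, in m); z points along the fingers, y is the direction in which the jaws open and shut (so a half turn about z gives the same grasp; the last joint's range is limited). The gripper opens to 88 mm and grips with 3 to 60 N. Pads are 18 mm wide; open, the fingers measure 123 mm over their backs; the gripper's body (75 mm by 187 mm) begins 45 mm behind the grasp point.
Start: joints at [61.347, 10.359, 92.074, -0, 77.567, -11.82], TCP at [0.167, 0.55, 0.239] pointing down, gripper open.
Joint ranges: [-171.53, 171.53], [-51.25, 118.39], [17.06, 147.69], [-65.23, 245.23], [0, 150.52], [-178.68, 178.68]. Speed limits (degrees/s): [147.25, 147.25, 172.46, 180, 180, 180].

INTERFACE

Orientations are given as a 3x3 rotation matrix whose columns are the frame's x, y, z axes.
In Python, from plant import * gives the robot as it stands. The module is installed in compiled form; this text tells all that it offers.
- The arm moves only by the tool apply_moves, never from a script. Its argument "increments" is a list of rows, each a list of 6 numbers: the shift along the tool's x, y, z in m, then the turn, a rotation vector about the tool's x, y, z in rad. A call has 1 to 10 rows; each row shifts and turns the commanded pose from where the row before left it, along the tool's axes as they then stand; what a row does not reach is not made up. A row lasts 1/8 s, in which the tool goes at most 62.5 mm and 10.7 degrees, less where a joint would pass 70% of its speed; a pose out of reach is approached as far as the arm can. A call with a gripper value outside its range is refused whole. "gripper" is the opening in per cent of the stroke, from 0 (shut) to 100 (fully open), set as the call begins (left out, the last holds). The fingers move at their own pace and stop on an object; "force" is the grip in N (left out, the last holds). Time passes only in rows, so rows that do not move let the fingers close. It gives the time, the measured TCP pose, the force and the opening at its end, in the units of the state.
- sense(): the state, without advancing time (a new reading comes with each control period).
- capture(name): name is "scene" or "top"; returns a dict with "color" (400x640x3 uint8, blue, green, red), "z_map" (400x640 float32, m along the optical axis (not along the pixel's ray), 0 where there is no reading), "intrinsics" (3x3 intrinsics, pixels), "camera_from_world" (4x4, takes a point from world to camera coordinates). Camera axes: x right, y down, z forward; pixel columns grow to the right and rows downward; lengths in m; the calibration is good to about 2 mm. A picture is of the moment at which its call begins.
- sign_off(): hands the job in, once; it reports no verdict.
The state is a dict: "time": time; "joint_pos": joint angles; "qvel": joint speeds; "tau": joint torques, N m; "eef_pos": TCP position; "eef_rot": TCP orientation; "wrist_force": force on the tool from outside, world axes, zero at the start; "torque": the same for the moment, N m; "width": finger opening in m.
Only numpy, scipy, OpenCV 4.12 (cv2) and the standard library are available. Lean on these libraries where they do the work, as an engineer would, in place of code of your own. Each camera call takes 0.05 s, during which the arm holds its last target.

TASK

Put the bearing kit away: push both open drawers of the small two-drawer steel case fully home, past the resistance of their detents, so that they stay seated flush. Then swing the hinged locking flap on top over and down in front of the drawers and press it until it snaps behind its spring catch. The case stands loose on the bench, so do not shove or lift it, and leave the other things on the bench alone.

Things in the scene. Friction and masses are not known exactly. Their poses are not given: they have to be found in the camera images.
- kit_case: Grey sheet-steel case, 140 deep (x) x 220 wide (y) x 100 high (z) mm, about 5 kg, loose on rubber feet. Origin: centre of its underside; its drawer side faces its own -x (front plane at x = -70 mm). Two drawers side by side, a 12 mm divider between. On the divider's front a catch housing 11 mm wide stands out 10 mm at z 15 to 37 mm; the sprung catch nose above it reaches z = 51 mm.
- drawer_left (a joint): Travel of the drawer on the case's +y side, m: 0 = fully home (flush), grows as it comes out along the case's -x, at most 0.10. It runs freely (1 to 2 N) until 12 mm from home, where it meets a sprung detent that takes about 8 to 14 N to push past; the crest is 4 mm from home, then it is drawn in to a hard stop.
- drawer_right (a joint): The same for the drawer on the case's -y side.
- drawer_left_front (a point): Centre of the outer face of the left drawer's front panel (97 wide x 77 high x 3 mm, 10 to 88 mm above the bench; this point is at 55 mm). Axes as the case's: -x points outward. A pull lip 50 mm wide stands out 11 mm at 16 to 22 mm above the bench. The bearing inside is lower than the front. At home: (-70, 55.5, 55.5) mm in the case's frame.
- drawer_right_front (a point): The same point on the right drawer (at home (-70, -55.5, 55.5) mm in the case's frame).
- flap (a joint): Angle of the steel locking flap, rad: 0 = closed, hanging down before the drawer fronts; 1.57 = straight out to the front; 3.14 = straight up; more = leaning back over the case, at most 4.1. Stiff hinge: it stays where it is left. It closes only when both drawers are home. At about 0.2 its edge meets the sprung catch (4 to 7 N at the edge) and snaps past near 0.08.
- flap_hinge (a point): Middle of the flap's hinge axis, at (-76.5, 0, 98) mm in the case's frame; the axis runs along the case's y.
- flap_edge (a point): Middle of the flap's free edge, 45 mm from the hinge axis: a rolled bead 8 mm thick and 76 mm long (along the case's y). The flap is a plain steel plate 2.5 mm thick and 76 mm wide.
- dropper_bottle: Bystander: brown bottle with a black cap, 34 mm wide, 70 mm high; origin at the centre of its underside.
- loupe: Bystander: black loupe, 34 mm wide, 26 mm high; origin at the centre of its underside.
- carton_d: Bystander: small white carton, 63 x 84 x 33 mm; origin at the centre of its underside.
- label_tape: Bystander: roll of yellow tape lying flat, 68 mm wide, 19 mm high; origin at the centre of its underside.

How it is judged (in metres and radians):
On the way, in this order (a step that is already met when the one before it is completed fails the run):
1. both drawers pushed home and seated while the flap is still open (value of joint each of drawer_left, drawer_right below 0.002 m and value of joint flap above 0.5 rad), for 0.2 s.
2. the flap swung down and snapped behind its catch (value of joint flap below 0.05 rad), for 0.2 s.
At the end, for the whole second after the job is handed in: Both drawers are seated (within 2 mm of home), the flap is closed behind its catch (within 0.05 rad), and the case stands at rest within 15 mm of where it stood (value of joint each of drawer_left, drawer_right below 0.002 m and value of joint flap below 0.05 rad and distance of kit_case from where it was at the start of the episode below 0.015 m and linear speed of kit_case below 0.01 m/s); the robot touches nothing.
It fails at once if the case is shoved more than 15 mm from its place (distance of kit_case from where it was at the start of the episode above 0.015 m).
It fails at once if the case is tipped (more than 0.1 rad) (angle between kit_case's own z axis and vertical above 0.1 rad).
It fails at once if a bystander is moved more than 20 mm (distance of any of dropper_bottle, loupe, carton_d, label_tape from where it was at the start of the episode above 0.02 m).
It also fails if it takes over 66 s, if anything falls off the work surface, if the arm or the gripper's body presses on something with over 40 N, if the wrist force passes 120 N, or if a joint passes its speed limit or range.

## Working session

There is one attempt and no reset: what is moved stays moved. The work goes in short steps, Python scripts to look and compute and a tool call to move; the robot and the scene stay as the last step left them, time stands still between calls to the robot, and variables do not carry over. Pictures are saved under pics/ and viewed, and the job is handed in when it is done.

Besides the shell and the picture viewer there is one more tool, called after ">>>" as a command line: name --pt "numbers of a row" for each row, then --argument value for the rest. apply_moves: Moves the arm, as the interface text tells. Its arguments: {"type":"object","properties":{"increments":{"type":"array","items":{"type":"array","items":{"type":"number"}}},"gripper":{"type":"number"},"force":{"type":"number"}},"required":["increments"]}

```bash
mkdir -p pics
cat > h.py <<'E'
from plant import *
import numpy as np, cv2
def grab(tag):
    out={}
    for n in ("scene","top"):
        c=capture(n); out[n]=c
        cv2.imwrite(f"pics/{tag}_{n}.png",c["color"])
        np.savez(f"/tmp/{tag}_{n}.npz",**c)
    return out
def load(tag,n):
    return dict(np.load(f"/tmp/{tag}_{n}.npz"))
def world(c):
    z=c["z_map"].astype(float);K=c["intrinsics"];T=np.linalg.inv(c["camera_from_world"])
    v,u=np.mgrid[:z.shape[0],:z.shape[1]]
    p=np.stack([(u-K[0,2])/K[0,0]*z,(v-K[1,2])/K[1,1]*z,z],-1)
    w=p@T[:3,:3].T+T[:3,3]; w[z==0]=np.nan
    return w
E
python3 - <<'E'
from h import *
o=grab("a")
for n in o: 
    T=np.linalg.inv(o[n]["camera_from_world"]); print(n,T.round(3),o[n]["intrinsics"])
s=sense();print(s)
E
```

```text
scene [[-0.822 -0.429  0.374  0.163]
 [-0.569  0.6   -0.562  0.374]
 [ 0.016 -0.675 -0.737  0.714]
 [ 0.     0.     0.     1.   ]] [[379.07402169   0.         323.66694005]
 [  0.         379.07402169 196.70707472]
 [  0.           0.           1.        ]]
top [[ 0.004 -0.982  0.188  0.264]
 [-1.    -0.007 -0.015 -0.076]
 [ 0.016 -0.188 -0.982  1.25 ]
 [ 0.     0.     0.     1.   ]] [[482.45295606   0.         321.55062988]
 [  0.         482.45295606 202.94405142]
 [  0.           0.           1.        ]]
{'time': 0.1, 'joint_pos': array([ 6.13475703e+01,  1.03976978e+01,  9.21235423e+01, -5.67403223e-04,
        7.75672618e+01, -1.18190805e+01]), 'qvel': array([ 0.07022638, -0.14815993, -0.13038553,  0.04441506,  0.05441982,
       -0.07811734]), 'tau': array([-6.32121501e-04, -4.34823525e+01, -3.42696226e+01,  7.03095552e-02,
        3.40043125e-02, -5.61836350e-05]), 'eef_pos': array([0.16626308, 0.54995403, 0.23791974]), 'eef_rot': array([[-9.57151611e-01,  2.89586357e-01, -7.32165417e-04],
       [ 2.89587120e-01,  9.57150693e-01, -1.36013620e-03],
       [ 3.06915748e-04, -1.51388223e-03, -9.99998807e-01]]), 'wrist_force': array([ 0.58225683,  0.87004388, -0.03035485]), 'torque': array([ 0.00387318, -0.00710858, -0.03180793]), 'width': 0.08797816911784119}
```

View pics/a_scene.png

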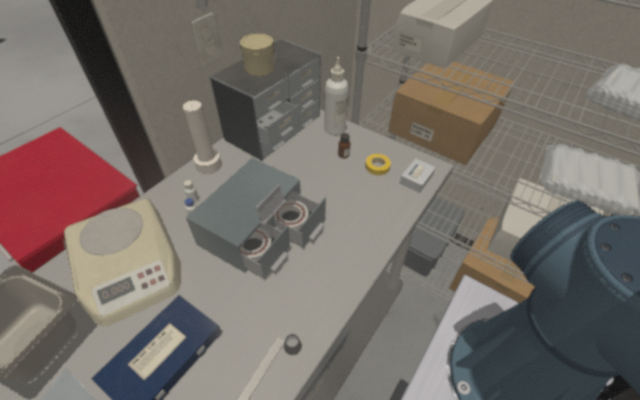

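View pics/a_top.png

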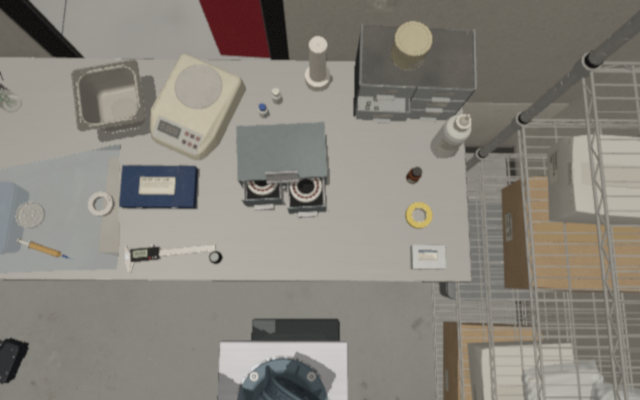

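The top view shows the case at about (282,150), the drawers open below it at (262,190) and (306,193), and the flap standing near (282,176). Next I'll measure the geometry from depth.

Run:
```python
from h import *
c=load("a","top");w=world(c)
im=cv2.resize(c["color"][110:225,225:340],None,fx=5,fy=5,interpolation=cv2.INTER_CUBIC);cv2.imwrite("pics/a_topz.png",im)
s=load("a","scene");im=cv2.resize(s["color"][150:290,180:340],None,fx=4.5,fy=4.5,interpolation=cv2.INTER_CUBIC);cv2.imwrite("pics/a_scz.png",im)
Z=w[...,2]
m=((Z>0.09)&(Z<0.107)).astype(np.uint8); m[:110]=0;m[225:]=0;m[:,:225]=0;m[:,340:]=0
n,l,st,_=cv2.connectedComponentsWithStats(m);
k=1+np.argmax(st[1:,4]);print(st[k])
P=w[l==k]; r=cv2.minAreaRect((P[:,:2]*1000).astype(np.float32));print(r,cv2.boxPoints(r),np.nanmedian(P[:,2]))
for lo,hi in((.107,.2),(.07,.092)):
  q=w[110:225,225:340];mm=(q[...,2]>lo)&(q[...,2]<hi);print(lo,mm.sum(),np.nanmin(q[mm],0),np.nanmax(q[mm],0))
# bench
print(np.nanmedian(Z[230:270,150:400]))
```

```text
[ 236  122   91   61 4680]
((611.6154174804688, 8.222854614257812), (152.19850158691406, 220.4717254638672), 3.465632438659668) [[ 528.9916   113.65693]
 [ 542.3191  -106.4116 ]
 [ 694.23926  -97.21122]
 [ 680.91174  122.85731]] 0.10103033987288834
0.107 313 [ 0.53782976 -0.08390825  0.10702916] [0.66694166 0.08742571 0.15153155]
0.07 210 [ 0.47386836 -0.10418435  0.07008134] [0.73183261 0.15395084 0.09194681]
0.0007537893166484899
```

Run:
```python
from h import *
c=load("a","top");w=world(c)
print("Z mm map rows 150-215 step2, cols 236-332 step4")
for r in range(150,216,2): print(r, (w[r,234:334:4,2]*1000).round().astype(int), (w[r,282,0]).round(3))
print((w[190,234:334:4,1]*1000).round())
```

```text
Z mm map rows 150-215 step2, cols 236-332 step4
150 [  0 102 104  98  98  99 102 102 101 101 102 102 101 101 100 103 101  98
 100 100 100 103 101   3   3] 0.617
152 [  2 101 101 104 102 102  98 104  99 105 100 102 103 103  97 102 104 102
 101  99 102 102  99   1   3] 0.611
154 [                   6                  102                  105
                   99                  101                  100
 -9223372036854775808                  104                  102
                  103                   98                   96
                  102                  101                  101
                  101                  101                  101
                  102                  103                  100
                  101                  101                    3
                   -2] 0.606
156 [  2  99 103 102  99 103 104 100 103  99 102 101  99 100 100  97 101 105
 101  98 100 103 103   0  -2] 0.602
158 [  0 100 105  99  97  96 100 104 100 102  99  98 102 105 102 101 101  99
 102 102  97  97 101   3   3] 0.596
160 [  0  97 102  99 100 103 105  95  99 100 101 104 10
[... 3513 characters left out ...]
 1  4 21 23 23 22 20 22 21 20 22 -2
  0] 0.499
206 [-4  3  3 -8  6 19 28 28 27 21  2  3  3 -1 17 24 90 93 91 88 86 87 85  4
  0] 0.494
208 [ 2  2 -2  2 -4 24 21 24 21 20 -4  3  4  0 81 77 73 71 66 66 66 59 57  8
  3] 0.488
210 [ 3 -3  0  1  0  4 -2  0  4  0  1  0  0  2 48 47 46 45 45 39 35 29 28  1
  4] 0.483
212 [ 1  0 -2 -1  1  1 -1  5 -4 -3  3 -2  0  6 23 18 22 20 22 25 23  3 -1  3
  1] 0.478
214 [ 1  1 -4 -1  1  2  2  0  1  5  1  1 -1  2 -1  5 23 27 21 22 24 -1  1 -1
  3] 0.473
[ 136.  127.  116.  103.   92.   80.   70.   59.   50.   38.   29.   20.
   10.   -0.  -12.  -23.  -33.  -43.  -54.  -64.  -74.  -85.  -95. -106.
 -117.]<stdin>:4: RuntimeWarning: invalid value encountered in cast
```

View pics/a_topz.png

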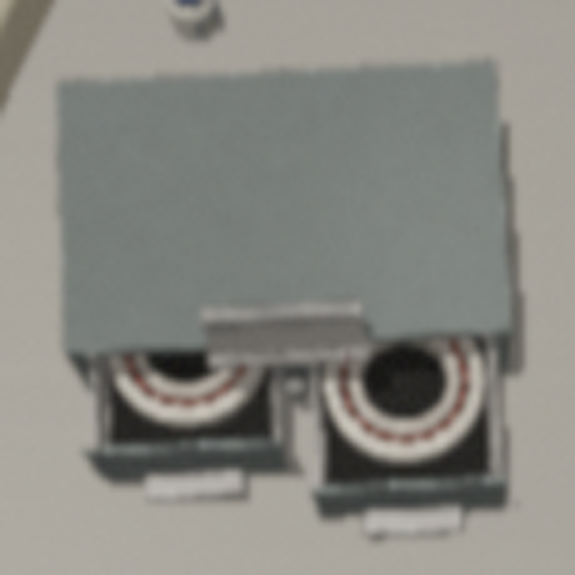

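View pics/a_scz.png

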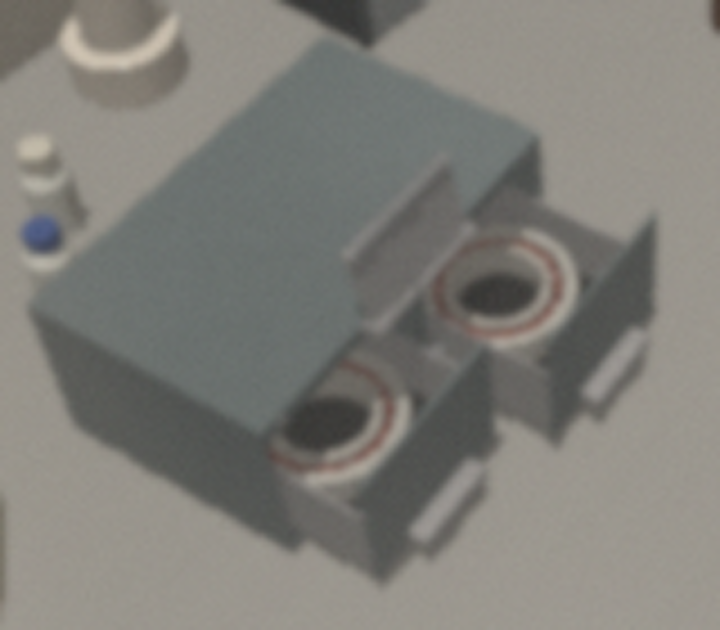

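Run:
```python
from h import *
def fit(p):
    d=cv2.fitLine(p.astype(np.float32),cv2.DIST_HUBER,0,.001,.001).ravel(); return d
c=load("a","top");w=world(c);K=c["intrinsics"];T=np.linalg.inv(c["camera_from_world"])
def ray(u,v,z):
    d=T[:3,:3]@np.array([(u-K[0,2])/K[0,0],(v-K[1,2])/K[1,1],1]);return T[:3,3]+d*(z-T[2,3])/d[2]
Z=w[...,2]
m=(Z>0.09)&(Z<0.108)
m=cv2.morphologyEx(m.astype(np.uint8),cv2.MORPH_CLOSE,np.ones((3,3)))
# back edge: first row per column; front edge: last row contiguous from 140
B=[];F=[]
for u in range(242,324):
    r=140
    while m[r,u]: r-=1
    B.append(ray(u,r+.5,.1)[:2])
    r=140
    while m[r,u]: r+=1
    if u<260 or u>302: F.append(ray(u,r-.5,.1)[:2])
L=[];R=[]
for v in range(130,172):
    u=280
    while Z[v,u]>.05 or np.isnan(Z[v,u]): u-=1
    L.append(ray(u+.5,v,.1)[:2]); u=300
    while Z[v,u]>.05 or np.isnan(Z[v,u]): u+=1
    R.append(ray(u-.5,v,.1)[:2])
for n,p in zip("BFLR",(B,F,L,R)):
    d=fit(np.array(p)); v=d[:2]
    ang=np.degrees(np.arctan2(v[1],v[0])); print(n,d.round(4),ang.round(2))
# flap
q=w[165:186,262:302].reshape(-1,3);q=q[(q[:,2]>.108)&(q[:,0]<.58)]
print("flap pts",q[:,:].min(0),q.max(0)); 
for lo in (.108,.12,.13,.14): 
  s=q[(q[:,2]>lo)&(q[:,2]<lo+.012)];print(lo,len(s),s.mean(0))
for n,(a,b) in dict(left=(240,284),right=(286,330)).items():
  q=w[192:216,a:b].reshape(-1,3); t=q[(q[:,2]>.05)&(q[:,2]<.1)]; print(n,t.mean(0),t.min(0),t.max(0),fit(t[:,:2]).round(4))
```

```text
B [ 0.0574 -0.9984  0.6861  0.0196] -86.71
F [ 0.062  -0.9981  0.5465 -0.0304] -86.45
L [0.9993 0.0372 0.6122 0.1178] 2.13
R [ 0.9982  0.0598  0.6166 -0.102 ] 3.43
flap pts [ 0.53782976 -0.03364337  0.10821934] [0.55468963 0.04142731 0.15153155]
0.108 80 [0.54239299 0.00448309 0.11355328]
0.12 73 [0.54543258 0.00346915 0.12565247]
0.13 49 [0.54724495 0.00148607 0.1350575 ]
0.14 105 [0.5497157  0.0046721  0.14625218]
left [0.49654892 0.05709856 0.07347682] [0.49128454 0.00819238 0.0501064 ] [0.51994199 0.10517043 0.09206805] [ 0.0594 -0.9982  0.4955  0.0549]
right [ 0.48131922 -0.05583675  0.07215205] [ 0.4738306  -0.10408313  0.05005581] [ 0.52006466 -0.00843962  0.09264184] [ 0.0526 -0.9986  0.4764 -0.0389]
```

>>> apply_moves --pt "-0.025 -0.032 0 0 0 0" --pt "-0.025 -0.032 0 0 0 0" --pt "-0.025 -0.032 0 0 0 0" --pt "-0.025 -0.032 0 0 0 0" --pt "-0.025 -0.032 0 0 0 0" --pt "-0.025 -0.032 0 0 0 0" --pt "-0.025 -0.032 0 0 0 0" --pt "-0.025 -0.032 0 0 0 0" --pt "-0.025 -0.032 0 0 0 0" --pt "-0.025 -0.032 0 0 0 0" --gripper 0

```text
time: 1.35
eef_pos: [0.3132, 0.1705, 0.2386]
eef_rot: [[-0.957, 0.289, 0.0], [0.289, 0.957, 0.0], [-0.0, 0.0, -1.0]]
wrist_force: [0.9, 0.5, -0.1]
width: 0.0001
```

>>> apply_moves --pt "-0.025 -0.032 0 0 0 0" --pt "-0.025 -0.032 0 0 0 0" --pt "-0.025 -0.032 0 0 0 0" --pt "-0.025 -0.032 0 0 0 0" --pt "-0.025 -0.032 0 0 0 0" --pt "-0.025 -0.032 0 0 0 0" --pt "0 0 0 0 0 -0.12" --pt "0 0 0 0 0 -0.12" --pt "0 0 0 0 0 -0.112" --pt "0 0 0 0 0 0"

```text
time: 2.6
eef_pos: [0.4008, -0.0554, 0.2384]
eef_rot: [[-0.998, -0.057, -0.001], [-0.057, 0.998, 0.0], [0.001, 0.0, -1.0]]
wrist_force: [0.3, 0.5, -0.2]
width: 0.0003
```

>>> apply_moves --pt "0 0 0 0 -0.112 0" --pt "0 0 0 0 -0.112 0" --pt "0 0 0 0 -0.112 0" --pt "0 0 0 0 -0.112 0" --pt "0 0 0 0 -0.112 0" --pt "0 0 0 0 -0.112 0" --pt "0 0 0 0 -0.113 0" --pt "0 0 0 0 0 0"

```text
time: 3.6
eef_pos: [0.4066, -0.0584, 0.235]
eef_rot: [[-0.71, -0.055, 0.702], [-0.034, 0.998, 0.043], [-0.703, 0.006, -0.711]]
wrist_force: [-0.9, 0.7, 0.7]
width: 0.0005
```

```bash
cat >> h.py <<'E'
ex=np.array([.9982,.0593,0]);ey=np.array([-.0593,.9982,0])
def st():
    s=sense();p=np.array(s["eef_pos"]);R=np.array(s["eef_rot"])
    print("t",round(s["time"],2),"pos",p.round(4),"s,t",(p@ex).round(4),(p@ey).round(4),"F",np.round(s["wrist_force"],1),"q",np.round(s["joint_pos"],1),"w",round(s["width"],4))
    return p,R
def to(s,t,z):
    p,R=st();d=s*ex+t*ey;d[2]=z;d=d-p
    print("world d",d.round(4),"tool d",(R.T@d).round(4),"\n",R.round(3))
E
python3 -c "
from h import *
to(.44,-.0841,.045);grab('b')"
```

```text
t 3.6 pos [ 0.4066 -0.0584  0.235 ] s,t 0.4024 -0.0824 F [-0.9  0.7  0.7] q [ -56.7  -51.2  146.4   42.    65.7 -161. ] w 0.0005
world d [ 0.0376  0.0006 -0.19  ] tool d [ 0.1068 -0.0027  0.1615] 
 [[-0.71  -0.055  0.702]
 [-0.034  0.998  0.043]
 [-0.703  0.006 -0.711]]
```

>>> apply_moves --pt "0 0 0 0 0.09 0" --pt "0 0 0 0 0.085 0" --pt "-0.01 0 0.01 0 0 0" --pt "-0.01 0 0.01 0 0 0" --pt "0 0 0 0 0 0"

```text
time: 4.32
eef_pos: [0.4364, -0.0554, 0.2333]
eef_rot: [[-0.82, -0.063, 0.569], [-0.051, 0.998, 0.037], [-0.57, 0.001, -0.821]]
wrist_force: [-1.0, 1.2, 0.4]
width: 0.0001
```

```bash
python3 -c "
from h import *
to(.44,-.0841,.045);grab('b')"
```

```text
t 4.33 pos [ 0.4364 -0.0554  0.2333] s,t 0.4323 -0.0812 F [-1.   1.2  0.4] q [ -40.6  -34.3  135.8   28.8   55.7 -145.8] w 0.0001
world d [ 0.0078 -0.0024 -0.1883] tool d [ 0.1011 -0.0031  0.159 ] 
 [[-0.82  -0.063  0.569]
 [-0.051  0.998  0.037]
 [-0.57   0.001 -0.821]]
```

View pics/b_top.png

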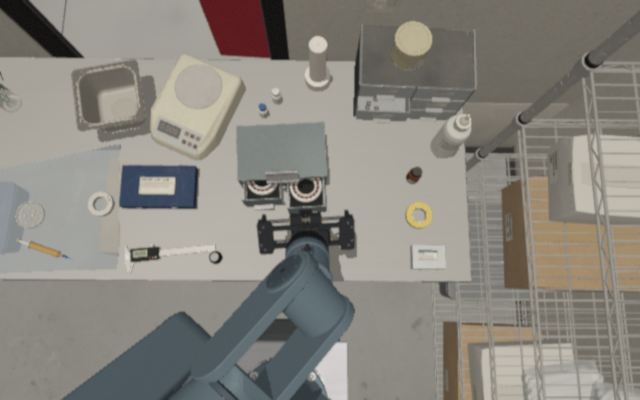

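View pics/b_scene.png

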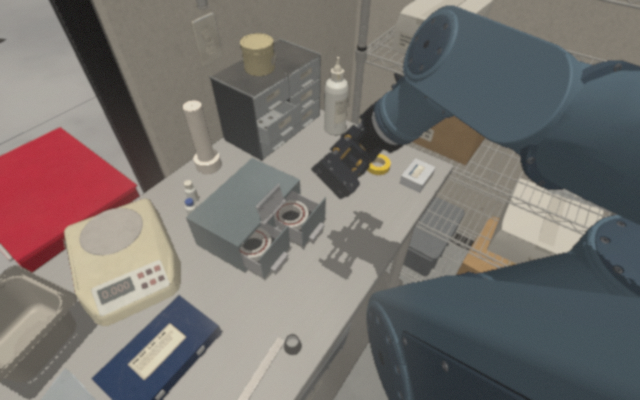

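>>> apply_moves --pt "0.01 0 0.016 0 0 0" --pt "0.01 0 0.016 0 0 0" --pt "0.01 0 0.016 0 0 0" --pt "0.01 0 0.016 0 0 0" --pt "0.01 -0.001 0.016 0 0 0" --pt "0.01 -0.001 0.016 0 0 0" --pt "0 0 0 0 0 0"

```text
time: 5.3
eef_pos: [0.4403, -0.0574, 0.1184]
eef_rot: [[-0.821, -0.059, 0.568], [-0.047, 0.998, 0.037], [-0.569, 0.003, -0.822]]
wrist_force: [0.2, -0.4, 0.4]
width: 0.0004
```

```bash
python3 -c "
from h import *
to(.44,-.0841,.045)"
```

```text
t 5.3 pos [ 0.4403 -0.0574  0.1184] s,t 0.4361 -0.0834 F [ 0.2 -0.4  0.4] q [ -40.3  -18.1  141.6   40.7   37.3 -162.5] w 0.0004
world d [ 0.0039 -0.0004 -0.0734] tool d [ 0.0386 -0.0009  0.0625] 
 [[-0.821 -0.059  0.568]
 [-0.047  0.998  0.037]
 [-0.569  0.003 -0.822]]
```

>>> apply_moves --pt "0.01 0 0.016 0 0 0" --pt "0.01 0 0.016 0 0 0" --pt "0 0 0 0 0 0"

```text
time: 5.68
eef_pos: [0.4426, -0.0573, 0.0814]
eef_rot: [[-0.82, -0.06, 0.569], [-0.047, 0.998, 0.037], [-0.57, 0.003, -0.822]]
wrist_force: [0.4, -0.1, 0.4]
width: 0.0001
```

```bash
python3 -c "
from h import *
to(.445,-.0841,.05)"
```

```text
t 5.67 pos [ 0.4426 -0.0573  0.0814] s,t 0.4384 -0.0835 F [ 0.4 -0.1  0.4] q [ -40.   -10.3  142.2   49.5   31.2 -172.8] w 0.0001
world d [ 0.0065 -0.0002 -0.0314] tool d [ 0.0125 -0.0007  0.0295] 
 [[-0.82  -0.06   0.569]
 [-0.047  0.998  0.037]
 [-0.57   0.003 -0.822]]
```

>>> apply_moves --pt "-0.01 0 -0.016 0 0 0" --pt "-0.01 0 -0.016 0 0 0" --pt "0 0 0 0 0 0.175" --pt "0 0 0 0 0 0.175" --pt "0 0 0 0 0 0.175" --pt "0 0 0 0 0 0.175" --pt "0 0 0 0 0 0.175" --pt "0 0 0 0 0 0.175" --pt "0 0 0 0 0 0.175" --pt "0 0 0 0 0 0.175"

```text
time: 6.92
eef_pos: [0.4416, -0.0583, 0.1209]
eef_rot: [[-0.193, 0.798, 0.571], [0.977, 0.212, 0.034], [-0.094, 0.564, -0.82]]
wrist_force: [-0.1, -0.5, 0.3]
width: 0.0004
```

>>> apply_moves --pt "0 0 0 0 0 0.175" --pt "0 0 0 0 0 0.175" --pt "0 0 0 0 0 0.175" --pt "0 0 0 0 0 0.175" --pt "0 0 0 0 0 0.175" --pt "0 0 0 0 0 0.175" --pt "0 0 0 0 0 0.175" --pt "0 0 0 0 0 0.175" --pt "0 0 0 0 0 0.175" --pt "0 0 0 0 0 0"

```text
time: 8.18
eef_pos: [0.4415, -0.0583, 0.1206]
eef_rot: [[0.797, 0.196, 0.571], [0.215, -0.976, 0.034], [0.564, 0.096, -0.82]]
wrist_force: [-0.1, 0.3, 0.6]
width: 0.0003
```

```bash
python3 -c "
from h import *
to(.445,-.0841,.05)
p,R=st();print(R.T@ey, R[:,2]@ey)"
```

```text
t 8.18 pos [ 0.4415 -0.0583  0.1206] s,t 0.4373 -0.0844 F [-0.1  0.3  0.6] q [-40.2 -18.3 141.5  40.6  37.3   8. ] w 0.0003
world d [ 0.0076  0.0008 -0.0706] tool d [-0.0336 -0.006   0.0623] 
 [[ 0.797  0.196  0.571]
 [ 0.215 -0.976  0.034]
 [ 0.564  0.096 -0.82 ]]
t 8.18 pos [ 0.4415 -0.0583  0.1206] s,t 0.4373 -0.0844 F [-0.1  0.3  0.6] q [-40.2 -18.3 141.5  40.6  37.3   8. ] w 0.0003
[ 1.67647979e-01 -9.85806184e-01  2.28640845e-04] 0.0002286408450197161
```

>>> apply_moves --pt "0 0 0 0 0 0.168" --pt "-0.006 0 0.01 0 0 0" --pt "-0.006 0 0.01 0 0 0" --pt "-0.006 0 0.01 0 0 0" --pt "-0.006 0 0.011 0 0 0" --pt "-0.005 0 0.011 0 0 0" --pt "-0.005 0 0.01 0 0 0" --pt "0 0 0 0 0 0"

```text
time: 9.18
eef_pos: [0.4485, -0.057, 0.0489]
eef_rot: [[0.82, 0.061, 0.569], [0.049, -0.998, 0.036], [0.57, -0.002, -0.821]]
wrist_force: [0.1, -0.4, -0.1]
width: 0.0006
```

```bash
python3 -c "
from h import *
to(.45,-.0841,.05);grab('c')
c=load('c','scene');cv2.imwrite('pics/c_z.png',cv2.resize(c['color'][130:330,160:420],None,fx=3,fy=3))
p,R=st();print(R.T@ey, R[:,2]@ey)"
```

```text
t 9.18 pos [ 0.4485 -0.057   0.0489] s,t 0.4443 -0.0835 F [ 0.1 -0.4 -0.1] q [-39.   -2.1 141.5  60.9  26.3  -5.2] w 0.0006
world d [ 0.0057 -0.0002  0.0011] tool d [0.0053 0.0006 0.0023] 
 [[ 0.82   0.061  0.569]
 [ 0.049 -0.998  0.036]
 [ 0.57  -0.002 -0.821]]
t 9.28 pos [ 0.4488 -0.0573  0.0494] s,t 0.4446 -0.0838 F [-0.5  0.3  0.5] q [-39.1  -2.1 141.5  60.9  26.3  -5.1] w 0.0004
[ 1.93235998e-04 -9.99958475e-01  1.65583859e-03] 0.0016558385882079404
```

View pics/c_z.png

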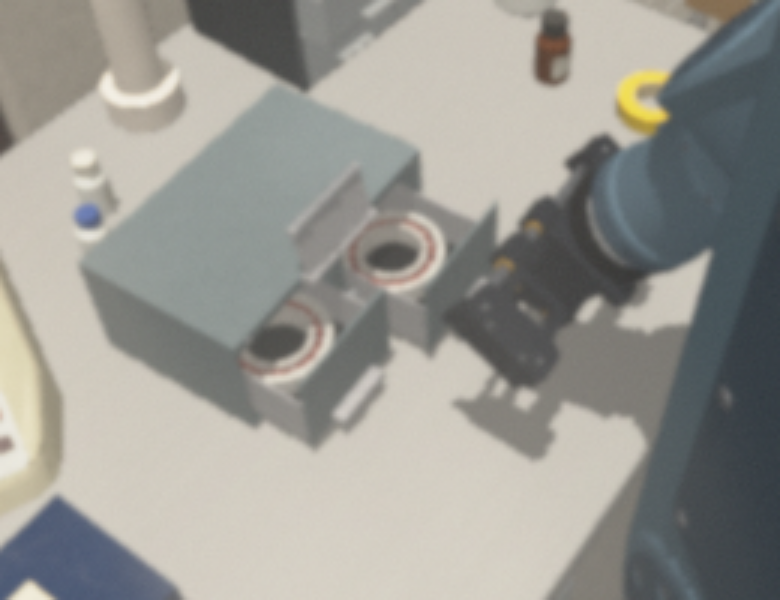

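>>> apply_moves --pt "0.0066 0 0.0046 0 0 0" --pt "0.0066 0 0.0046 0 0 0" --pt "0.0066 0 0.0046 0 0 0" --pt "0.0066 0 0.0046 0 0 0" --pt "0.0066 0 0.0046 0 0 0" --pt "0.0066 0 0.0046 0 0 0" --pt "0.0066 0 0.0046 0 0 0" --pt "0.0066 0 0.0046 0 0 0" --pt "0.0066 0 0.0046 0 0 0" --pt "0 0 0 0 0 0"

```text
time: 10.52
eef_pos: [0.5214, -0.0529, 0.0488]
eef_rot: [[0.82, 0.059, 0.57], [0.047, -0.998, 0.036], [0.571, -0.002, -0.821]]
wrist_force: [1.0, -0.7, -0.6]
width: 0.0005
```

```bash
python3 -c "
from h import *
to(.535,-.0841,.05);grab('d')
c=load('d','scene');cv2.imwrite('pics/d_z.png',cv2.resize(c['color'][130:330,160:420],None,fx=3,fy=3))"
```

```text
t 10.53 pos [ 0.5214 -0.0529  0.0488] s,t 0.5173 -0.0837 F [ 1.  -0.7 -0.6] q [-30.2   7.2 131.6  60.   21.5   3.3] w 0.0005
world d [0.0176 0.0007 0.0012] tool d [0.0152 0.0004 0.0091] 
 [[ 0.82   0.059  0.57 ]
 [ 0.047 -0.998  0.036]
 [ 0.571 -0.002 -0.821]]
```

View pics/d_z.png

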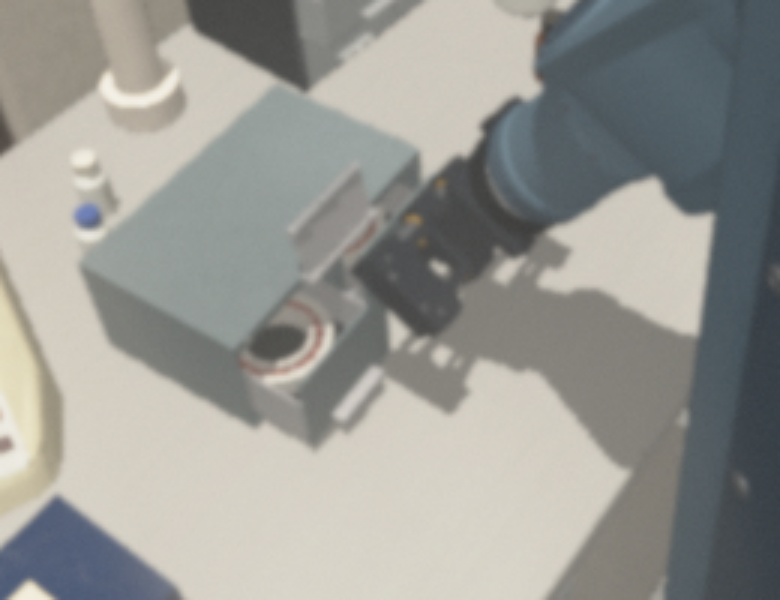

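>>> apply_moves --pt "0.0025 0 0.0017 0 0 0" --pt "0.0025 0 0.0017 0 0 0" --pt "0.0025 0 0.0017 0 0 0" --pt "0 0 0 0 0 0"

```text
time: 11.12
eef_pos: [0.5294, -0.0522, 0.0483]
eef_rot: [[0.82, 0.059, 0.569], [0.047, -0.998, 0.036], [0.57, -0.003, -0.822]]
wrist_force: [-4.0, 0.0, -0.2]
width: 0.0005
```

>>> apply_moves --pt "0.0016 0 0.0012 0 0 0" --pt "0.0016 0 0.0012 0 0 0" --pt "0 0 0 0 0 0"

```text
time: 11.5
eef_pos: [0.5332, -0.0519, 0.0482]
eef_rot: [[0.821, 0.059, 0.569], [0.047, -0.998, 0.036], [0.57, -0.003, -0.822]]
wrist_force: [-6.2, 0.1, 3.3]
width: 0.0001
```

```bash
python3 -c "
from h import *
to(.535,-.0841,.05)"
```

```text
t 11.5 pos [ 0.5332 -0.0519  0.0482] s,t 0.5292 -0.0835 F [-6.2  0.1  3.3] q [-29.1   8.6 130.   59.1  21.    5.1] w 0.0001
world d [ 0.0058 -0.0003  0.0018] tool d [0.0058 0.0006 0.0018] 
 [[ 0.821  0.059  0.569]
 [ 0.047 -0.998  0.036]
 [ 0.57  -0.003 -0.822]]
```

>>> apply_moves --pt "0.0016 0 0.0012 0 0 0" --pt "0 0 0 0 0 0"

```text
time: 11.75
eef_pos: [0.5353, -0.0518, 0.0482]
eef_rot: [[0.82, 0.059, 0.569], [0.047, -0.998, 0.036], [0.57, -0.003, -0.822]]
wrist_force: [-4.1, 0.1, 2.2]
width: 0.0003
```

>>> apply_moves --pt "0.0016 0 0.0012 0 0 0" --pt "0 0 0 0 0 0"

```text
time: 12.0
eef_pos: [0.5377, -0.0518, 0.0484]
eef_rot: [[0.82, 0.059, 0.569], [0.047, -0.998, 0.036], [0.57, -0.003, -0.821]]
wrist_force: [-1.7, 1.0, 0.9]
width: 0.0004
```

>>> apply_moves --pt "0.0016 0 0.0012 0 0 0" --pt "0 0 0 0 0 0"

```text
time: 12.25
eef_pos: [0.5402, -0.052, 0.0487]
eef_rot: [[0.82, 0.059, 0.57], [0.047, -0.998, 0.035], [0.571, -0.002, -0.821]]
wrist_force: [-0.3, -0.2, 0.4]
width: 0.0006
```

>>> apply_moves --pt "-0.0164 0 -0.0114 0 0 0" --pt "-0.0164 0 -0.0114 0 0 0" --pt "-0.0164 0 -0.0114 0 0 0" --pt "-0.0164 0 -0.0114 0 0 0" --pt "0 0 0 0 0 0"

```text
time: 12.88
eef_pos: [0.4597, -0.0569, 0.0486]
eef_rot: [[0.82, 0.057, 0.57], [0.046, -0.998, 0.034], [0.571, -0.002, -0.821]]
wrist_force: [0.4, 0.3, 0.2]
width: 0.0003
```

```bash
python3 -c "
from h import *
to(.46,.0269,.05);grab('e')
c=load('e','scene');cv2.imwrite('pics/e_z.png',cv2.resize(c['color'][130:330,160:420],None,fx=3,fy=3))"
```

```text
t 12.88 pos [ 0.4597 -0.0569  0.0486] s,t 0.4555 -0.084 F [0.4 0.3 0.2] q [-37.4  -0.4 140.   61.4  25.2  -4.1] w 0.0003
world d [-0.0021  0.111   0.0014] tool d [ 0.0041 -0.111   0.0015] 
 [[ 0.82   0.057  0.57 ]
 [ 0.046 -0.998  0.034]
 [ 0.571 -0.002 -0.821]]
```

View pics/e_z.png

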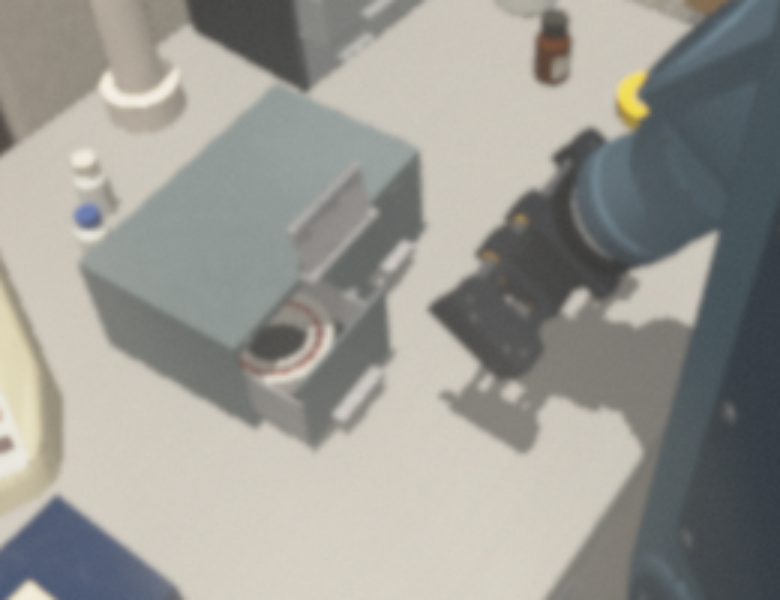

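The right drawer looks flush (lip at 398,256). Now I'll move sideways to the left drawer.

>>> apply_moves --pt "0 -0.016 0 0 0 0" --pt "0 -0.019 0 0 0 0" --pt "0 -0.019 0 0 0 0" --pt "0 -0.019 0 0 0 0" --pt "0 -0.019 0 0 0 0" --pt "0 -0.019 0 0 0 0" --pt "0 0 0 0 0 0"

```text
time: 13.85
eef_pos: [0.4541, 0.0556, 0.0489]
eef_rot: [[0.82, 0.062, 0.57], [0.05, -0.998, 0.037], [0.571, -0.002, -0.821]]
wrist_force: [-0.4, 0.7, 0.4]
width: 0.0005
```

```bash
python3 -c "
from h import *
to(.517,.0269,.05);p,R=st();print(R.T@ex,R.T@ey)"
```

```text
t 13.85 pos [0.4541 0.0556 0.0489] s,t 0.4566 0.0286 F [-0.4  0.7  0.4] q [-15.8  -2.  141.5  57.   13.2  17.7] w 0.0005
world d [0.0604 0.0019 0.0011] tool d [0.0502 0.0018 0.0336] 
 [[ 0.82   0.062  0.57 ]
 [ 0.05  -0.998  0.037]
 [ 0.571 -0.002 -0.821]]
t 13.85 pos [0.4541 0.0556 0.0489] s,t 0.4566 0.0286 F [-0.4  0.7  0.4] q [-15.8  -2.  141.5  57.   13.2  17.7] w 0.0005
[0.82101286 0.00272355 0.5708329 ] [ 9.63430328e-04 -9.99953670e-01  3.38529023e-03]
```

>>> apply_moves --pt "0.0066 0 0.0046 0 0 0" --pt "0.0066 0 0.0046 0 0 0" --pt "0.0066 0 0.0046 0 0 0" --pt "0.0066 0 0.0046 0 0 0" --pt "0.0066 0 0.0046 0 0 0" --pt "0.0066 0 0.0046 0 0 0" --pt "0.0066 0 0.0046 0 0 0" --pt "0.0041 0 0.0028 0 0 0" --pt "0.0025 0 0.0017 0 0 0" --pt "0 0 0 0 0 0"

```text
time: 15.1
eef_pos: [0.5178, 0.0582, 0.0487]
eef_rot: [[0.82, 0.059, 0.569], [0.047, -0.998, 0.036], [0.571, -0.003, -0.821]]
wrist_force: [0.3, -0.2, 0.2]
width: 0.0006
```

>>> apply_moves --pt "0.0016 0 0.0012 0 0 0" --pt "0.0016 0 0.0012 0 0 0" --pt "0.0016 0 0.0012 0 0 0" --pt "0 0 0 0 0 0"

```text
time: 15.6
eef_pos: [0.5232, 0.0586, 0.0482]
eef_rot: [[0.82, 0.059, 0.569], [0.047, -0.998, 0.036], [0.57, -0.003, -0.822]]
wrist_force: [-5.1, -0.4, 5.1]
width: 0.0002
```

>>> apply_moves --pt "0.0016 0 0.0012 0 0 0" --pt "0.0016 0 0.0012 0 0 0" --pt "0 0 0 0 0 0"

```text
time: 15.98
eef_pos: [0.5272, 0.0589, 0.0481]
eef_rot: [[0.82, 0.059, 0.569], [0.047, -0.998, 0.036], [0.57, -0.003, -0.822]]
wrist_force: [-6.7, -1.5, 5.2]
width: 0.0005
```

>>> apply_moves --pt "0.0016 0 0.0012 0 0 0" --pt "0 0 0 0 0 0"

```text
time: 16.23
eef_pos: [0.5294, 0.059, 0.0481]
eef_rot: [[0.82, 0.059, 0.569], [0.047, -0.998, 0.036], [0.57, -0.003, -0.822]]
wrist_force: [-4.0, -0.6, 3.7]
width: 0.0003
```

>>> apply_moves --pt "0.0016 0 0.0012 0 0 0" --pt "0 0 0 0 0 0"

```text
time: 16.48
eef_pos: [0.5318, 0.059, 0.0482]
eef_rot: [[0.82, 0.059, 0.569], [0.047, -0.998, 0.036], [0.571, -0.003, -0.821]]
wrist_force: [-1.5, 1.0, 0.2]
width: 0.0006
```

>>> apply_moves --pt "0.0016 0 0.0012 0 0 0" --pt "0 0 0 0 0 0"

```text
time: 16.73
eef_pos: [0.5336, 0.0591, 0.048]
eef_rot: [[0.82, 0.059, 0.569], [0.047, -0.998, 0.036], [0.57, -0.003, -0.821]]
wrist_force: [-1.3, 0.1, 0.5]
width: 0.0001
```

>>> apply_moves --pt "-0.0164 0 -0.0114 0 0 0" --pt "-0.0164 0 -0.0114 0 0 0" --pt "0.014 0.01 -0.0205 0 0 0" --pt "0.014 0.01 -0.0205 0 0 0" --pt "0.014 0.01 -0.0205 0 0 0" --pt "0.014 0.01 -0.0205 0 0 0" --pt "0.014 0.01 -0.0205 0 0 0" --pt "0.014 0.005 -0.0205 0 0 0" --pt "0 0 0 0 0 0"

```text
time: 17.85
eef_pos: [0.4974, 0.0003, 0.1995]
eef_rot: [[0.817, 0.058, 0.574], [0.047, -0.998, 0.033], [0.575, 0.0, -0.818]]
wrist_force: [-0.3, -0.2, 0.3]
width: 0.0003
```

```bash
python3 -c "
from h import *
to(.58,-.0286,.19);grab('f')
c=load('f','scene');cv2.imwrite('pics/f_z.png',cv2.resize(c['color'][130:330,160:420],None,fx=3,fy=3))"
```

```text
t 17.85 pos [4.974e-01 3.000e-04 1.995e-01] s,t 0.4965 -0.0292 F [-0.3 -0.2  0.3] q [-23.5 -19.9 131.8  24.5  38.7  48. ] w 0.0003
world d [ 0.0833  0.0056 -0.0095] tool d [ 0.0628 -0.0008  0.0557] 
 [[ 0.817  0.058  0.574]
 [ 0.047 -0.998  0.033]
 [ 0.575  0.    -0.818]]
```

View pics/f_z.png

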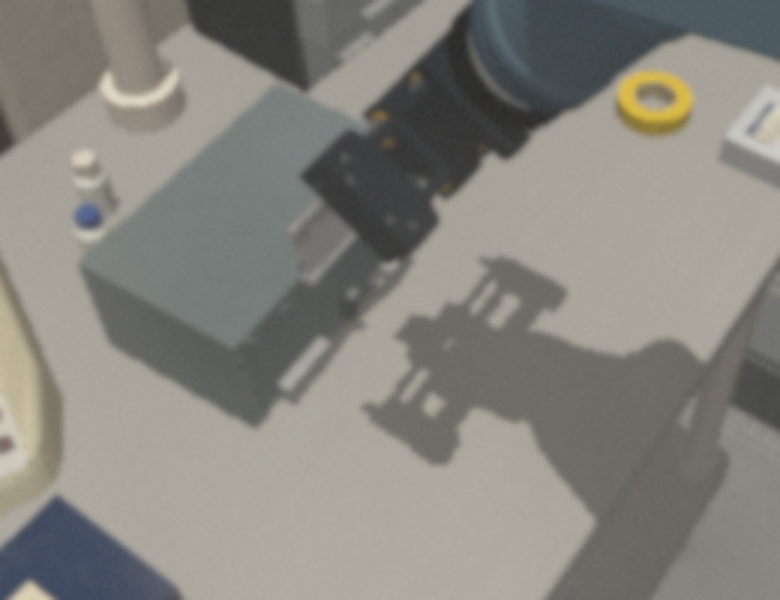

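>>> apply_moves --pt "0.0157 0 0.0139 0 0 0" --pt "0.0157 0 0.0139 0 0 0" --pt "0.0157 0 0.0139 0 0 0" --pt "0.0157 0 0.0139 0 0 0" --pt "0 0 0 0 -0.102 0" --pt "0 0 0 0 -0.102 0" --pt "0 0 0 0 -0.102 0" --pt "0 0 0 0 -0.102 0" --pt "0 0 0 0 -0.102 0" --pt "0 0 0 0 -0.102 0"

```text
time: 19.2
eef_pos: [0.5782, 0.007, 0.1849]
eef_rot: [[0.998, 0.06, -0.011], [0.06, -0.998, 0.003], [-0.011, -0.004, -1.0]]
wrist_force: [-0.4, -0.0, 0.2]
width: 0.0005
```

```bash
python3 -c "
from h import *
to(.58,-.0286,.12)"
```

```text
t 19.2 pos [0.5782 0.007  0.1849] s,t 0.5776 -0.0273 F [-0.4 -0.   0.2] q [-11.1  14.2  94.    0.   72.5  75.5] w 0.0005
world d [ 0.0024 -0.0012 -0.0649] tool d [0.0031 0.0015 0.0649] 
 [[ 0.998  0.06  -0.011]
 [ 0.06  -0.998  0.003]
 [-0.011 -0.004 -1.   ]]
```

>>> apply_moves --pt "0.001 0 0.012 0 0 0" --pt "0.001 0 0.012 0 0 0" --pt "0.001 0 0.012 0 0 0" --pt "0 0 0.012 0 0 0" --pt "0 0 0.01 0 0 0" --pt "0 0 0.006 0 0 0" --pt "0 0 0 0 0 0"

```text
time: 20.08
eef_pos: [0.5814, 0.0066, 0.1227]
eef_rot: [[0.998, 0.059, -0.006], [0.059, -0.998, 0.002], [-0.005, -0.003, -1.0]]
wrist_force: [-1.1, 0.8, -0.3]
width: 0.0005
```

```bash
python3 -c "
from h import *
to(.55,-.0286,.12)"
```

```text
t 20.07 pos [0.5814 0.0066 0.1227] s,t 0.5808 -0.0279 F [-1.1  0.8 -0.3] q [-11.1  18.7  96.2   0.1  65.4  75.5] w 0.0005
world d [-0.0307 -0.0025 -0.0027] tool d [-0.0308  0.0007  0.0028] 
 [[ 0.998  0.059 -0.006]
 [ 0.059 -0.998  0.002]
 [-0.005 -0.003 -1.   ]]
```

>>> apply_moves --pt "-0.006 0 0 0 0 0" --pt "-0.006 0 0 0 0 0" --pt "-0.006 0 0 0 0 0" --pt "-0.006 0 0 0 0 0" --pt "-0.006 0 0 0 0 0" --pt "-0.006 0 0 0 0 0" --pt "0 0 0 0 0 0"

```text
time: 20.95
eef_pos: [0.5451, 0.0044, 0.1231]
eef_rot: [[0.998, 0.059, -0.006], [0.059, -0.998, 0.002], [-0.005, -0.003, -1.0]]
wrist_force: [0.8, 0.8, 0.8]
width: 0.0005
```

>>> apply_moves --pt "-0.006 0 0 0 0 0" --pt "-0.006 0 0 0 0 0" --pt "-0.006 0 0 0 0 0" --pt "-0.006 0 0 0 0 0" --pt "0 0 0 0 0 0"

```text
time: 21.58
eef_pos: [0.5211, 0.0031, 0.1233]
eef_rot: [[0.998, 0.059, -0.006], [0.059, -0.998, 0.002], [-0.006, -0.003, -1.0]]
wrist_force: [-0.1, -0.9, -0.3]
width: 0.0003
```

```bash
python3 -c "
from h import *
to(.503,-.0286,.12);grab('g')
c=load('g','scene');cv2.imwrite('pics/g_z.png',cv2.resize(c['color'][130:330,160:420],None,fx=3,fy=3))"
```

```text
t 21.57 pos [0.5211 0.0031 0.1233] s,t 0.5203 -0.0278 F [-0.1 -0.9 -0.3] q [-1.280e+01  1.160e+01  1.051e+02  1.000e-01  6.360e+01  7.390e+01] w 0.0003
world d [-0.0173 -0.0018 -0.0033] tool d [-0.0174  0.0008  0.0034] 
 [[ 0.998  0.059 -0.006]
 [ 0.059 -0.998  0.002]
 [-0.006 -0.003 -1.   ]]
```

View pics/g_z.png

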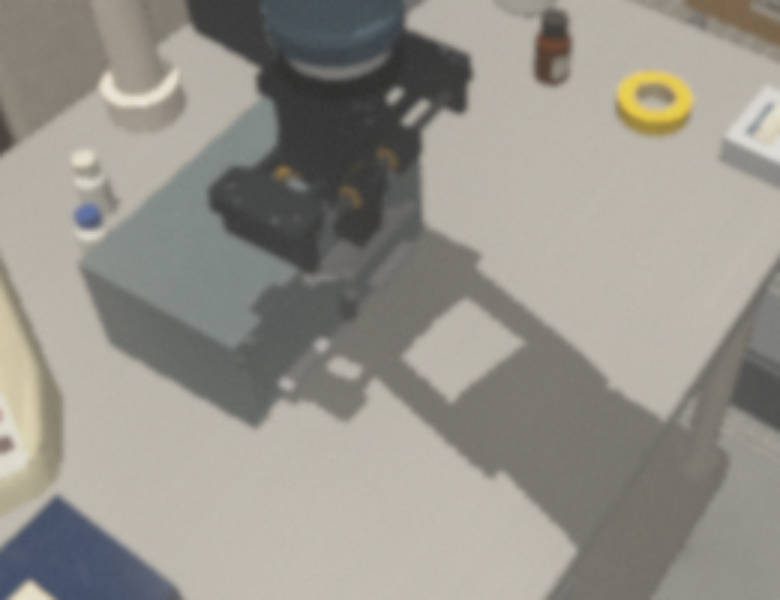

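>>> apply_moves --pt "-0.005 0 0 0 0 0" --pt "-0.005 0 0 0 0 0" --pt "-0.005 0 0.004 0 0 0" --pt "-0.002 0 0.006 0 0 0" --pt "0 0 0.006 0 0 0" --pt "0 0 0.006 0 0 0" --pt "0 0 0 0 0 0"

```text
time: 22.55
eef_pos: [0.5043, 0.0022, 0.1007]
eef_rot: [[0.998, 0.059, -0.006], [0.059, -0.998, 0.003], [-0.006, -0.003, -1.0]]
wrist_force: [-0.1, 1.0, -0.4]
width: 0.0007
```

>>> apply_moves --pt "0 0 0.006 0 0 0" --pt "0 0 0.006 0 0 0" --pt "0 0 0.006 0 0 0" --pt "0 0 0 0 0 0"

```text
time: 23.05
eef_pos: [0.504, 0.0023, 0.0827]
eef_rot: [[0.998, 0.059, -0.007], [0.059, -0.998, 0.003], [-0.006, -0.003, -1.0]]
wrist_force: [-0.9, -0.0, 0.3]
width: 0.0005
```

```bash
python3 -c "
from h import *
to(.503,-.0286,.06);grab('h')
c=load('h','scene');cv2.imwrite('pics/h_z.png',cv2.resize(c['color'][130:330,160:420],None,fx=3,fy=3))"
```

```text
t 23.05 pos [0.504  0.0023 0.0827] s,t 0.5032 -0.0276 F [-0.9 -0.   0.3] q [-1.330e+01  1.340e+01  1.087e+02  1.000e-01  5.830e+01  7.330e+01] w 0.0005
world d [-0.0002 -0.001  -0.0227] tool d [-0.0001  0.001   0.0227] 
 [[ 0.998  0.059 -0.007]
 [ 0.059 -0.998  0.003]
 [-0.006 -0.003 -1.   ]]
```

View pics/h_z.png

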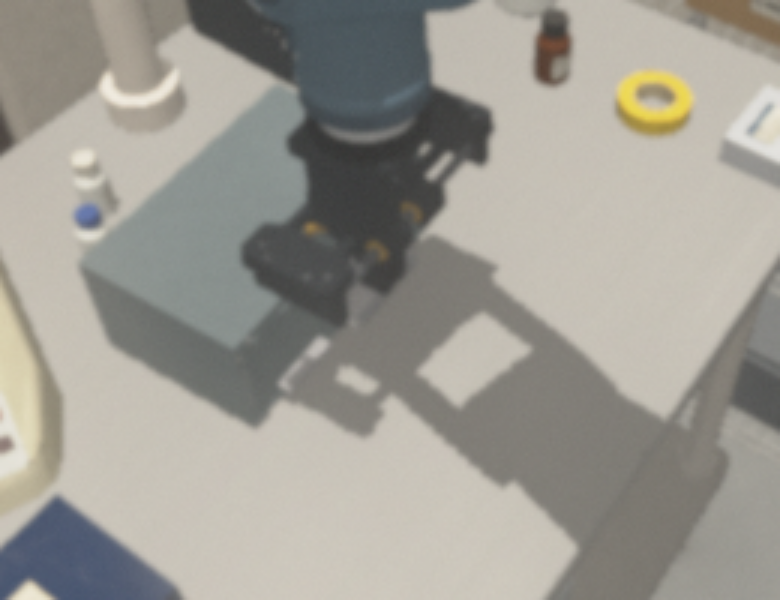

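>>> apply_moves --pt "0 0 0.006 0 0 0" --pt "0 0 0.006 0 0 0" --pt "0 0 0.006 0 0 0" --pt "0 0 0.004 0 0 0" --pt "0 0 0 0 0 0"

```text
time: 23.78
eef_pos: [0.5063, 0.002, 0.0622]
eef_rot: [[0.998, 0.059, -0.001], [0.059, -0.998, 0.002], [-0.001, -0.002, -1.0]]
wrist_force: [1.0, 0.9, 2.3]
width: 0.0001
```

```bash
python3 -c "
from h import *
to(.52,-.0286,.06);grab('i')
c=load('i','scene');cv2.imwrite('pics/i_z.png',cv2.resize(c['color'][180:300,210:350],None,fx=5,fy=5))"
```

```text
t 23.77 pos [0.5063 0.002  0.0622] s,t 0.5055 -0.028 F [1.  0.9 2.3] q [-1.33e+01  1.55e+01  1.09e+02  1.00e-01  5.56e+01  7.33e+01] w 0.0001
world d [ 0.0144  0.0003 -0.0022] tool d [0.0144 0.0006 0.0022] 
 [[ 0.998  0.059 -0.001]
 [ 0.059 -0.998  0.002]
 [-0.001 -0.002 -1.   ]]
```

View pics/i_z.png

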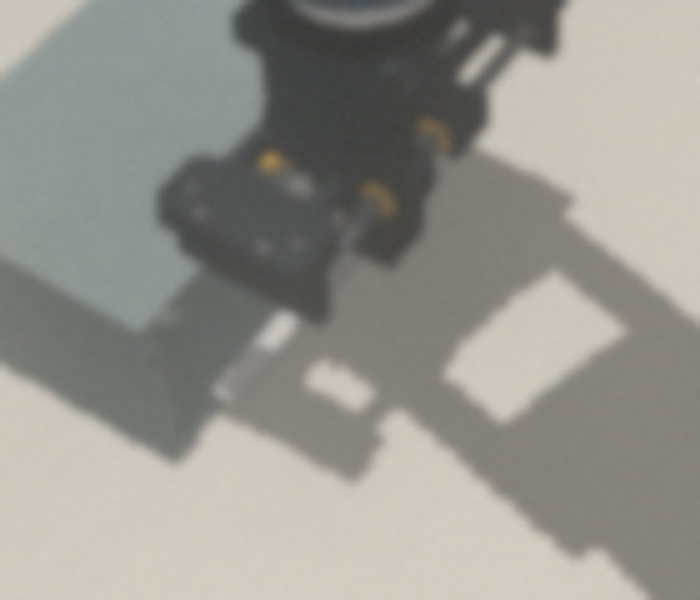

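>>> apply_moves --pt "0.003 0 0.001 0 0 0" --pt "0.003 0 0.001 0 0 0" --pt "0.003 0 0.002 0 0 0" --pt "0.003 0 0.002 0 0 0" --pt "0 0 0 0 0 0"

```text
time: 24.5
eef_pos: [0.5165, 0.0029, 0.0551]
eef_rot: [[0.998, 0.059, -0.005], [0.059, -0.998, 0.002], [-0.005, -0.003, -1.0]]
wrist_force: [0.5, -0.5, -0.5]
width: 0.0006
```

>>> apply_moves --pt "0.002 0 0 0 0 0" --pt "0.002 0 0 0 0 0" --pt "0 0 0 0 0 0"

```text
time: 24.88
eef_pos: [0.52, 0.0032, 0.055]
eef_rot: [[0.998, 0.059, -0.006], [0.059, -0.998, 0.002], [-0.006, -0.003, -1.0]]
wrist_force: [-2.1, -0.4, -1.3]
width: 0.0007
```

```bash
python3 -c "
from h import *
to(.525,-.0286,.06)"
```

```text
t 24.88 pos [0.52   0.0032 0.055 ] s,t 0.5193 -0.0276 F [-2.1 -0.4 -1.3] q [-1.280e+01  1.790e+01  1.069e+02  1.000e-01  5.560e+01  7.380e+01] w 0.0007
world d [ 0.0057 -0.0007  0.005 ] tool d [ 0.0057  0.001  -0.005 ] 
 [[ 0.998  0.059 -0.006]
 [ 0.059 -0.998  0.002]
 [-0.006 -0.003 -1.   ]]
```

>>> apply_moves --pt "0.0015 0 0 0 0 0" --pt "0.0015 0 0 0 0 0" --pt "0 0 0 0 0 0"

```text
time: 25.25
eef_pos: [0.5246, 0.0032, 0.0559]
eef_rot: [[0.998, 0.059, -0.003], [0.059, -0.998, 0.002], [-0.003, -0.002, -1.0]]
wrist_force: [0.2, 1.1, -0.3]
width: 0.0004
```

>>> apply_moves --pt "0.0015 0 0 0 0 0" --pt "0 0 0 0 0 0"

```text
time: 25.5
eef_pos: [0.5247, 0.0033, 0.0557]
eef_rot: [[0.998, 0.059, -0.006], [0.059, -0.998, 0.002], [-0.006, -0.002, -1.0]]
wrist_force: [-4.7, -1.8, 4.5]
width: 0.0003
```

>>> apply_moves --pt "0.0015 0 0 0 0 0" --pt "0 0 0 0 0 0"

```text
time: 25.75
eef_pos: [0.5247, 0.0033, 0.0556]
eef_rot: [[0.998, 0.059, -0.009], [0.059, -0.998, 0.002], [-0.009, -0.002, -1.0]]
wrist_force: [-11.3, -2.5, 9.7]
width: 0.0008
```

>>> apply_moves --pt "-0.005 0 0 0 0 0" --pt "-0.02 0 0 0 0 0" --pt "-0.02 0 0 0 0 0" --pt "-0.02 0 -0.03 0 0 0" --pt "-0.02 0 -0.03 0 0 0" --pt "-0.02 0 -0.03 0 0 0" --pt "0 0 -0.03 0 0 0" --pt "0 0 -0.02 0 0 0" --pt "0 0 0 0 0 0"

```text
time: 26.88
eef_pos: [0.4239, -0.0034, 0.1976]
eef_rot: [[0.998, 0.059, 0.0], [0.059, -0.998, 0.001], [0.0, -0.001, -1.0]]
wrist_force: [-0.2, -0.3, 0.8]
width: 0.0006
```

```bash
python3 -c "
from h import *
st();grab('j')
c=load('j','scene');cv2.imwrite('pics/j_z.png',cv2.resize(c['color'][160:290,180:340],None,fx=4.5,fy=4.5,interpolation=cv2.INTER_CUBIC))
w=world(load('j','top'))
for r in range(164,200,2): print(r,(w[r,240:330:5,2]*1000).round())
"
```

```text
t 26.88 pos [ 0.4239 -0.0034  0.1976] s,t 0.4229 -0.0285 F [-0.2 -0.3  0.8] q [-1.660e+01 -7.400e+00  1.152e+02  1.000e-01  7.220e+01  7.000e+01] w 0.0006
164 [550. 539. 543. 543. 540. 537. 530.  99. 101. 101. 103. 101.  99. 107.
  98. 102. 102. 103.]
166 [552. 545. 543. 543. 543. 540. 536. 531. 521. 102.  98.  99. 105. 101.
 102.  97. 100. 105.]
168 [552. 549. 545. 546. 544. 543. 543. 537. 535. 526. 101. 104.  99. 102.
 101. 101. 103.  97.]
170 [555. 548. 551. 549. 549. 545. 543. 542. 540. 534. 531. 102. 103. 100.
 101. 104. 103. 102.]
172 [554. 552. 551. 548. 549. 547. 547. 545. 541. 540. 536. 534. 519. 533.
 103.  98. 100. 104.]
174 [549. 549. 548. 548. 549. 548. 547. 547. 543. 542. 540. 539. 527.  nan
 533. 103. 103.  99.]
176 [545. 551. 551. 552. 551. 548. 549. 547. 547. 546. 545. 541. 545. 544.
 539.  99.  96.  94.]
178 [542. 551. 550. 549. 550. 551. 551. 547. 548. 546. 546. 543. 547. 546.
 544.  76.  79.  39.]
180 [550. 551. 551. 549. 550. 550. 549. 551. 547. 548. 545. 546. 549. 547.
 544.  56.  55.  35.]
182 [550. 551. 550. 552. 554. 553. 551. 551. 552. 550. 548. 546. 550. 553.
 539.  36.  28.  24.]
184 [548. 549. 552. 553. 552. 551. 550. 553. 550. 550. 550. 547. 552. 551.
 542.   9.   7.   4.]
186 [549. 549. 548. 552. 548. 552. 552. 552. 553. 550. 549. 544. 551. 552.
 540.  25.   1.   3.]
188 [550. 549. 549. 551. 549. 550. 549. 551. 550. 550. 549. 533. 556. 552.
 540.  -0.   1.  -2.]
190 [547. 547. 550. 548. 550. 550. 551. 551. 551. 549. 550. 556. 554. 555.
 538.   1.  -5.  -6.]
192 [543. 547. 547. 548. 549. 549. 550. 549. 550. 553. 550. 557. 558. 555.
 532.   5.  -2.  -1.]
194 [543. 545. 546. 547. 548. 548. 549. 551. 550. 551. 553. 558. 559. 555.
 530. 303. 307.   2.]
196 [540. 544. 545. 544. 547. 547. 549. 547. 547. 549. 553. 559. 558. 546.
 519. 305. 306.  -3.]
198 [537. 543. 542. 543. 546. 546. 548. 550. 549. 551. 552. 558. 560. 549.
 506. 307. 302.  -2.]
```

View pics/j_z.png

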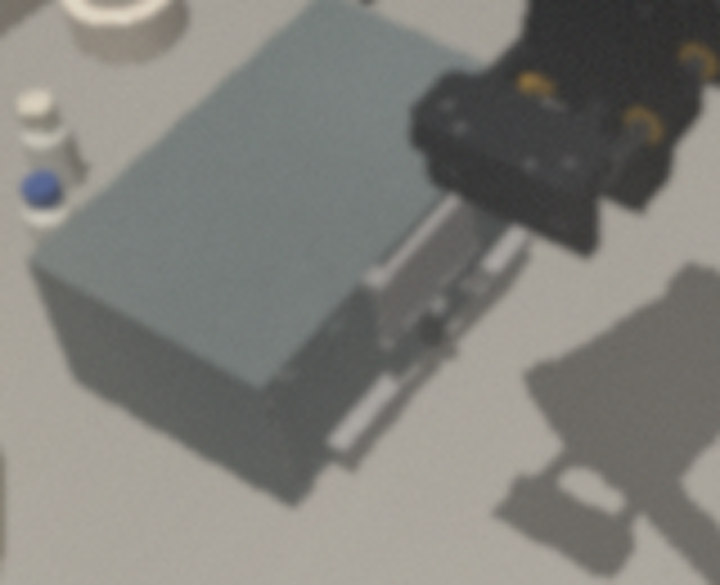

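View pics/j_top.png

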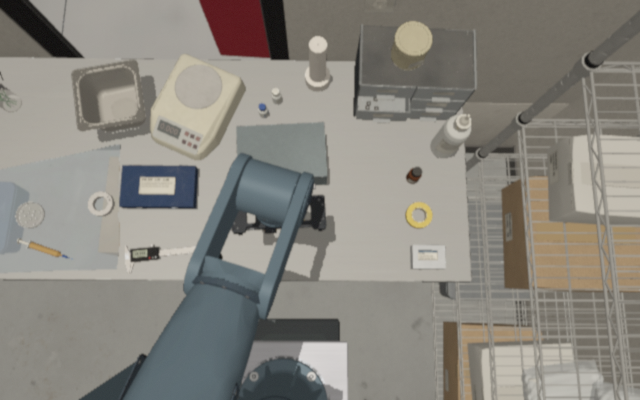

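>>> apply_moves --pt "0 0.035 0 0 0 0" --pt "0 0.04 0 0 0 0" --pt "0 0.04 0 0 0 0" --pt "0 0.04 0 0 0 0" --pt "0 0.04 0 0 0 0" --pt "0 0.04 0 0 0 0" --pt "0 0 0 0 0 0"

```text
time: 27.85
eef_pos: [0.4356, -0.2394, 0.1937]
eef_rot: [[0.998, 0.055, -0.007], [0.055, -0.998, 0.003], [-0.006, -0.004, -1.0]]
wrist_force: [0.1, 0.7, -0.2]
width: 0.0003
```

```bash
python3 -c "
from h import *
st();grab('k')
for n,(a,b,c0,d) in dict(scene=(160,290,180,340),top=(110,225,225,340)).items():
  c=load('k',n);cv2.imwrite(f'pics/k_{n}z.png',cv2.resize(c['color'][a:b,c0:d],None,fx=4.5,fy=4.5,interpolation=cv2.INTER_CUBIC))
# flap plane: scene depth points in case frame
w=world(load('k','scene')); S=w@ex;T=w@ey+.0286;Z=w[...,2]
for lo in np.arange(.03,.1,.01):
  for nm,m in (('flap',abs(T)<.034),('L',(T>.045)&(T<.1)),('R',(T<-.045)&(T>-.1))):
    q=m&(Z>lo)&(Z<lo+.01)&(S>.45)&(S<.56);print(round(lo,2),nm,q.sum(),np.median(S[q]).round(4) if q.sum() else '',end=' | ')
  print()
"
```

```text
t 27.85 pos [ 0.4356 -0.2394  0.1937] s,t 0.4206 -0.2648 F [ 0.1  0.7 -0.2] q [-4.240e+01  3.300e+00  1.054e+02 -1.000e-01  7.170e+01  4.440e+01] w 0.0003
0.03 flap 27 0.5413 | 0.03 L 54 0.544 | 0.03 R 34 0.5442 | 
0.04 flap 14 0.532 | 0.04 L 61 0.544 | 0.04 R 37 0.5444 | 
0.05 flap 80 0.5352 | 0.05 L 49 0.544 | 0.05 R 38 0.5445 | 
0.06 flap 64 0.5365 | 0.06 L 61 0.5439 | 0.06 R 43 0.5441 | 
0.07 flap 64 0.5365 | 0.07 L 59 0.5443 | 0.07 R 35 0.5444 | 
0.08 flap 64 0.5364 | 0.08 L 61 0.5441 | 0.08 R 41 0.5444 | 
0.09 flap 163 0.5449 | 0.09 L 141 0.5461 | 0.09 R 93 0.5464 | 
0.1 flap 175 0.5469 | 0.1 L 97 0.5516 | 0.1 R 72 0.5526 |
```

View pics/k_scenez.png

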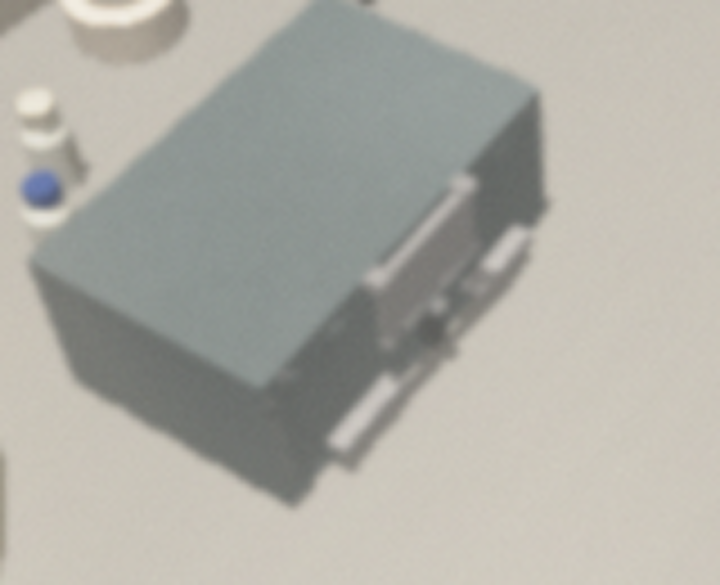

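View pics/k_topz.png

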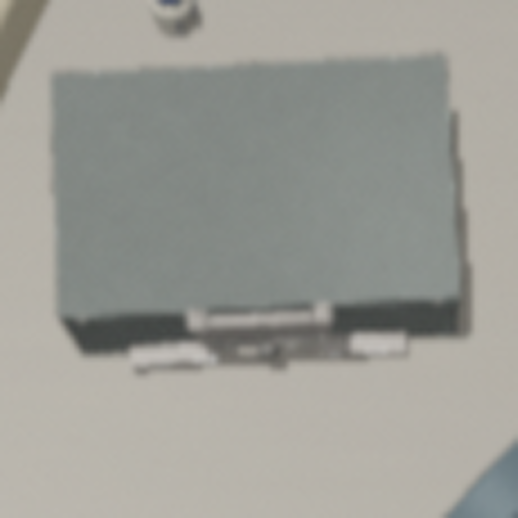

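The flap plane is vertical (0.5365 m at all heights), both drawer fronts lie at 0.544 m, level with the case front, and the case hasn't visibly moved.

```bash
python3 -c "
from h import *
print(sign_off())"
```

```text
the job is handed in; nothing more can be done
None
```

I pushed both drawers home past their detents, right one first, then swung the flap over and pressed it until it snapped behind its catch. The job is handed in at about 28 s of the 66 s allowed, and no verdict was reported.

- **Drawers:** both fronts measured at 0.544 m along the case's depth axis, against 0.545 m for the case front plane. That is flush within the 2 mm calibration.
- **Flap:** it hangs vertical, with its face at 0.5365 m at every height from 60 to 90 mm. While closing it, the force rose, fell to nearly zero, then met a hard stop (11 N along the push, about 15 N in all), as a snap past the catch should.
- **Case and bystanders:** in the last pictures the case stands at the same pixels as at the start. I did not measure the bystanders. In the last full overhead view the bottle, tape and carton looked unmoved, but the arm covered the loupe.
- **Arm:** it was clear of everything at hand-in.

None of the final checks failed or disagreed. On the way in, a 45° tool tilt ran the arm to a joint limit, so I used 35° and turned the wrist half a turn before pushing.

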